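Put the funnel away and stopper the flask

ROBOT

A 6-joint arm with a two-finger parallel gripper is mounted at the origin on the work surface. World frame = base frame: x ahead of the robot, y to its left, z up, the work surface at z = 0. Lengths are in mm, angles in rad, forces in N, time in s.
With the tool pointing down it reaches from about 275 to 825 mm from the base axis. Payload 5.2 kg.
Tool frame: the origin (TCP) lies at the very end of the fingers, on their centre line; the grasp point (between the pads) lies 19 mm behind it; z points along the fingers, y is the direction in which the jaws open and shut (so a half turn about z gives the same grasp; the last joint's range is limited). The gripper opens to 93 mm and grips with 3 to 60 N. Pads are 15 mm wide; open, the fingers measure 128 mm over their backs; the gripper's body (75 mm by 188 mm) begins 65 mm behind the grasp point.
Start: joints at [-1.407, 0.259, 1.535, -0, 1.348, -0.203], TCP at [197.267, -513.411, 218.653] pointing down, gripper open.
Joint ranges: [-3.14, 3.14], [-0.91, 2.08], [0.19, 2.58], [-1.22, 4.36], [0.22, 2.71], [-3.12, 3.12]. Speed limits (rad/s): [2.57, 2.57, 3.14, 3.14, 3.14, 3.14].

INTERFACE

Orientations are given as [roll, pitch, yaw] about the fixed x, y, z axes, in that order (R = Rz(yaw) Ry(pitch) Rx(roll)).
In Python, from bench import robot gives the robot as it stands. The module is installed in compiled form; this text tells all that it offers. Calls block until the motion is done:
- robot.move_ptp(position, orientation): joint-space move of the TCP to a pose.
- robot.move_linear(position, ori=None, speed=150, f_stop=None): straight line of the TCP; ori=None keeps the orientation; speed is the mean speed in mm/s. With f_stop (N) it stops when the force on the tool has changed by that much, and returns True; else False.
- robot.move_j(angles): joint-space move.
- robot.move_gripper(opening): opening from 0.0 (shut) to 1.0 (fully open); the grip force is fixed at half the most; returns when the fingers have stopped.
- robot.sleep(seconds).
- robot.inverse_kinematics(position, orientation): joint angles nearest the present ones, or None.
- robot.get_image(name): name is "scene" or "top" or "wrist"; returns a dict with "img" (384x512x3 uint8, blue, green, red), "fovy" (degrees; the focal length in pixels is half the picture's height over the tangent of half this angle, whatever the lens; pixels are square), "cx", "cy" (the principal point, pixels), "k1" (the pictures are not rectified: a ray, as slopes to the right and down, at radius r is drawn at 1 + k1 r^2 times it, then the intrinsics apply), "eye" and "orientation" of the camera in the world. Camera axes: x right, y down, z forward; pixel columns grow to the right and rows downward; lengths in mm; the calibration is good to about 2 mm. A picture is of the moment at which its call begins. There is no depth.
A pose or a line that the arm cannot do raises robot.MotionError and nothing moves.
- robot.hand_in(): hands the job in, once; it reports no verdict.
Readings, each from a call of its own:
- robot.current_t(): time.
- robot.current_qpos(): joint angles.
- robot.current_joint_vel(): joint speeds.
- robot.current_joint_efforts(): joint torques, N m.
- robot.current_tcp_pos(): TCP position.
- robot.current_eef_rot(): TCP orientation.
- robot.current_contact_force(): force on the tool from outside, world axes, zero at the start.
- robot.current_ft_torque(): the same for the moment, N m.
- robot.current_gripper_width(): opening from 0.0 (shut) to 1.0 (fully open).
Only numpy, scipy, OpenCV 4.12 (cv2) and the standard library are available. Lean on these libraries where they do the work, as an engineer would, in place of code of your own. Each camera call takes 0.05 s, during which the arm holds its last target.

TASK

Close up the flask that still has the metal funnel standing in its neck. Put the funnel upright and fully home in its own slot in the wooden rack (the wide hole), and gently set the big stopper that stands on the bench upright and fully home in the flask's neck. Leave the flask standing where it is and leave everything else alone.

Things in the scene. Friction and masses are not known exactly. Their poses are not given: they have to be found in the camera images.
- flask: Loose, empty, greenish glass flask of 0.8 kg, 140 mm tall: round body 104 mm across up to 78 mm high, sloping in to an upright neck 56 mm across outside, 47 mm inside, from 95 mm to 140 mm. Origin at the centre of its underside, z up. It stands on the bench and starts with the funnel in its neck.
- flask_mouth (a point): Centre of the flask's mouth, level with its rim, 140 mm above its underside.
- funnel: Grey metal funnel, 90 mm tall, 0.15 kg: upright round open bowl 56 mm across outside (wall 3 mm) from 45 to 90 mm above its origin; below it a tapered stem, 40 mm across at its top, 30 mm at its foot. The bowl's underside is a shoulder that rests on a hole's rim. Origin at the centre of the stem's foot, z up its axis. Starts upright in the flask's neck. Grip it across the outside of the bowl.
- stopper: Loose big stopper, 96 mm tall, 0.12 kg, upright on the bench: tapered cork plug 40 mm long (36 mm across at its foot, 43 mm at its top), wooden flange 60 mm across from 40 to 46 mm, round knob 32 mm across with upright sides from 56 to 92 mm. Origin at the centre of the plug's foot, z up its axis. Fully home, the flange rests on the flask's rim and the origin is 40 mm below it.
- rack: Fixed light-wood bridge 190 mm long (its y), 90 mm wide (its x), flat top 80 mm above the bench, board 18 mm thick, open beneath. Through the top: a wide hole (47 mm) at its y = -45 mm, empty, for the funnel; a narrow one (30 mm) at y = +45 mm with the small stopper in it; paper labels on its -x edge. Origin at the centre of its underside, on the bench. It may be turned any way round.
- funnel_slot (a point): Centre of the wide hole's mouth, in the rack's top face, 80 mm above the bench. With the funnel fully home its shoulder rests on the rack's top and its origin is 45 mm below this point.
- small_stopper: Loose small stopper of cork and wood, 71 mm tall, flange 40 mm across, knob 22 mm across; stands in the rack's narrow hole, its top 39 mm above the rack's top. Belongs to another bottle: to be left alone. Origin at the centre of its foot.
- jar_a: Bystander: closed jar with a red cap, 66 mm across, 85 mm tall. Origin under its centre.
- jar_b: Bystander: another such closed jar with a red cap, 66 mm across, 85 mm tall. Origin under its centre.
- block_mould: Bystander: dark wooden bowl, upside down, 90 mm across, 56 mm tall. Origin under its centre.
- spatula: Bystander: spatula 200 mm long lying flat on the bench. Origin under its middle.
Not all that is in view belongs to the job. What is meant by the rack is not orange, and is the smaller of those in its own colour.

How it is judged:
By the outcome, as a careful person would: the job done as asked, in the order asked, and still so for the second after the job is handed in, with the robot touching nothing.
It also fails if it takes over 64 s, if anything falls off the work surface, if the arm or the gripper's body presses on something with over 40 N, if the wrist force passes 120 N, or if a joint passes its speed limit or range.

## Working session

There is one attempt and no reset: what is moved stays moved. The work goes in short steps, each a Python script; the robot and the scene stay as the last script left them, time stands still between calls to the robot, and variables do not carry over. Pictures are saved under pics/ and viewed, and the job is handed in when it is done.

```bash
mkdir -p pics; ls
python3 - <<'E'
from bench import robot
import cv2,json
for n in ("scene","top","wrist"):
    d=robot.get_image(n); cv2.imwrite(f"pics/{n}0.png",d["img"])
    print(n,{k:v for k,v in d.items() if k!="img"})
print(robot.current_t(),robot.current_eef_rot(),robot.current_gripper_width())
E
```

```text
pics
scene {'fovy': 53.3144783636283, 'cx': 258.1377823242184, 'cy': 191.0404835616038, 'k1': 0.005693717326968402, 'eye': array([ 909.64227818, -450.6332405 , 1169.55134777]), 'orientation': array([-2.60508221, -0.01485178,  0.8181266 ])}
top {'fovy': 47.70761511906033, 'cx': 257.1872130234141, 'cy': 188.12535689788334, 'k1': -0.08292373518163779, 'eye': array([ 408.1547245 ,   16.87595773, 1554.50685621]), 'orientation': array([-3.10466932, -0.00993748, -1.54161677])}
wrist {'fovy': 65.42320145099667, 'cx': 255.70601130095582, 'cy': 189.95920582161335, 'k1': -0.016350808106676586, 'eye': array([ 264.42282587, -487.54400082,  385.0889361 ]), 'orientation': array([ 2.88144581e+00,  1.68433857e-03, -1.20416087e+00])}
0.15 [-3.14020297e+00 -3.25743580e-04  3.66783467e-01] 1.0017192098830012
```

View pics/scene0.png

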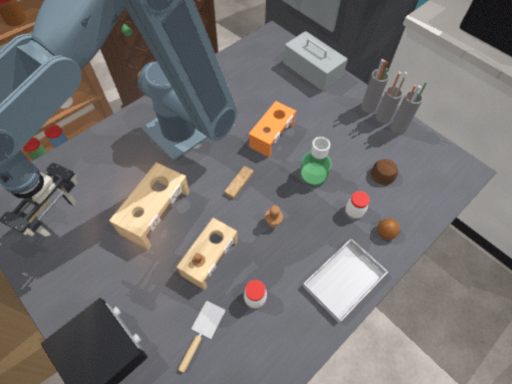

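View pics/top0.png

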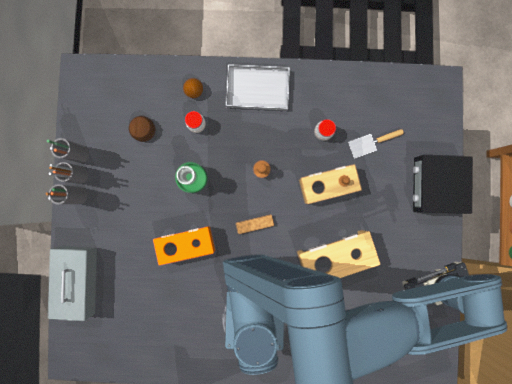

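View pics/wrist0.png

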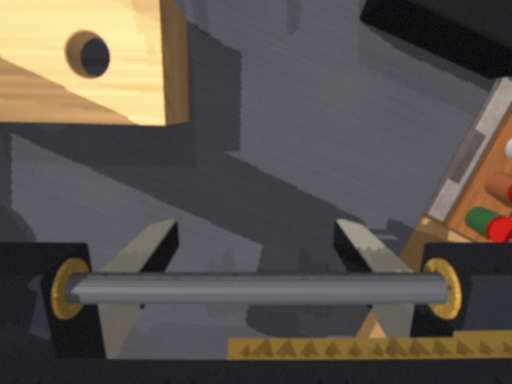

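The top view shows these candidates:
- **Racks:** orange at (184,246), large light-wood at (339,256), and smaller light-wood at (330,184) with a stopper at (345,181) and its wide hole at (318,187). By the description it's the smaller light-wood one.
- **Stopper:** (262,170) on the bench, against the one in the rack at (345,181). I want the one on the bench.
- **Flask with funnel:** only (190,177).

I'll check these in a close crop.

```bash
cat > h.py <<'E'
import numpy as np,cv2
from scipy.spatial.transform import Rotation as R
def cam(d):
    f=d["img"].shape[0]/2/np.tan(np.radians(d["fovy"])/2)
    return f,R.from_euler("xyz",d["orientation"]).as_matrix(),np.array(d["eye"])
def ray(d,u,v):
    f,M,e=cam(d)
    K=np.array([[f,0,d["cx"]],[0,f,d["cy"]],[0,0,1.]])
    s=cv2.undistortPoints(np.array([[[u,v]]],float),K,np.array([d["k1"],0,0,0.]))[0,0]
    return e,M@np.array([s[0],s[1],1.])
def onz(d,u,v,z):
    e,r=ray(d,u,v); return e+r*(z-e[2])/r[2]
def proj(d,p):
    f,M,e=cam(d); c=M.T@(np.asarray(p,float)-e); s=c[:2]/c[2]; s=s*(1+d["k1"]*(s@s))
    return np.array([d["cx"],d["cy"]])+f*s
def tri(d1,p1,d2,p2):
    e1,r1=ray(d1,*p1);e2,r2=ray(d2,*p2)
    t=np.linalg.lstsq(np.c_[r1,-r2],e2-e1,rcond=None)[0]
    a=e1+r1*t[0];b=e2+r2*t[1]; return (a+b)/2,np.linalg.norm(a-b)
E
python3 - <<'E'
import cv2,numpy as np
t=cv2.imread("pics/top0.png");s=cv2.imread("pics/scene0.png")
a=cv2.resize(t[140:215,165:375],None,fx=3.8,fy=3.8,interpolation=cv2.INTER_CUBIC)
b=cv2.resize(s[130:295,170:370],None,fx=3.5,fy=3.5,interpolation=cv2.INTER_CUBIC)
cv2.imwrite("pics/ct.png",a);cv2.imwrite("pics/cs.png",b)
E
```

```text
(no output)
```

View pics/ct.png

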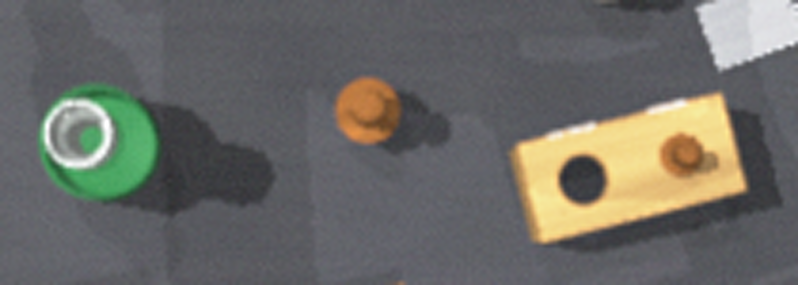

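View pics/cs.png

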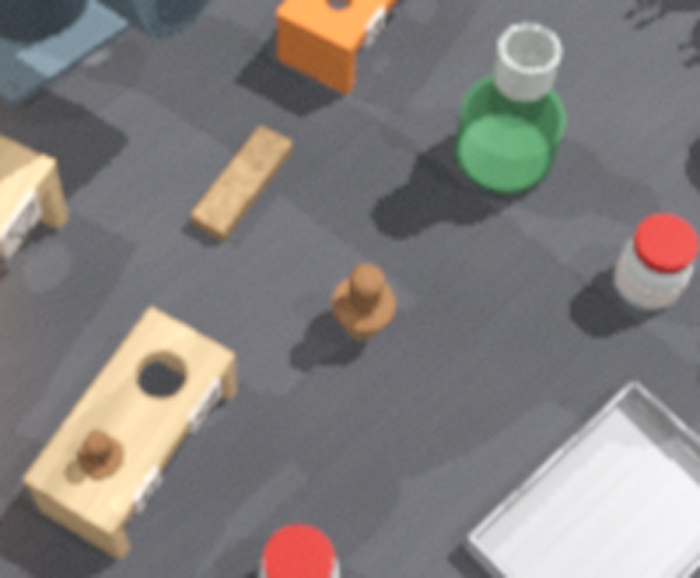

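The crop confirms all three choices. The flask and funnel rim are at crop (81,133), the bench stopper at (367,108), and the smaller light rack at (630,168) with its wide hole at (583,178) and labels on the upper edge. Next I'll measure with masks.

```bash
cat > m.py <<'E'
from bench import robot
from h import *
def seg(d,box,lo,hi,hsv=True):
    x0,y0,x1,y1=box
    im=d["img"][y0:y1,x0:x1]; im=cv2.cvtColor(im,cv2.COLOR_BGR2HSV)
    m=cv2.inRange(im,np.array(lo),np.array(hi))
    cs,_=cv2.findContours(m,cv2.RETR_EXTERNAL,cv2.CHAIN_APPROX_NONE)
    c=max(cs,key=cv2.contourArea)+np.array([[x0,y0]])
    return c
E
python3 - <<'E'
from m import *
T=robot.get_image("top");S=robot.get_image("scene")
# rack top
c=seg(T,(290,155,370,210),(12,60,150),(28,200,255)); r=cv2.minAreaRect(c); print("rack top rect",r)
box=cv2.boxPoints(r); P=[onz(T,*b,80)[:2].round(1) for b in box]; print(P,[np.linalg.norm(P[i]-P[i-1]).round(1) for i in range(4)])
# hole
c=seg(T,(308,178,330,196),(0,0,0),(180,255,95)); e=cv2.fitEllipse(c);print("hole",e,onz(T,*e[0],80))
c=seg(S,(206,228,226,246),(0,0,0),(180,255,110)); e=cv2.fitEllipse(c);print("hole S",e,onz(S,*e[0],80))
# funnel rim, white
c=seg(T,(172,160,200,190),(0,0,110),(180,70,255)); e=cv2.fitEllipse(c);p=e[0];print("fun",e,onz(T,*p,185))
c2=seg(S,(305,130,338,165),(0,0,120),(180,60,255));x,y,w,h=cv2.boundingRect(c2);print("fun S box",x,y,w,h)
ps=(170+528/3.5,130+50/3.5);print(ps,onz(S,*ps,185),tri(T,p,S,ps))
# stopper
c=seg(T,(250,158,275,182),(3,110,70),(20,255,255));e=cv2.fitEllipse(c);print("stop",e,onz(T,*e[0],46))
k=(165+366/3.8,140+103/3.8);ks=(170+369/3.5,130+272/3.5)
print(onz(T,*k,96),onz(S,*ks,96),tri(T,k,S,ks))
# flask body
c=seg(T,(165,150,215,200),(55,80,40),(85,255,255));e=cv2.minEnclosingCircle(c);print("flask",e,onz(T,*e[0],50))
for n,(u,v,z) in dict(jarR=(326,129,85),jarL=(195,121,85),cork=(255,224,10)).items(): print(n,onz(T,u,v,z))
E
```

```text
rack top rect ((329.9411926269531, 183.76470947265625), (27.163990020751953, 57.72347640991211), 75.96376037597656)
[array([ 503.1, -136.3]), array([ 557. , -327.7]), array([ 467.3, -352.3]), array([ 414.1, -161.1])] [np.float64(92.4), np.float64(198.8), np.float64(93.0), np.float64(198.5)]
hole ((317.9511413574219, 186.69654846191406), (10.415267944335938, 11.217050552368164), 172.91954040527344) [ 474.02202061 -203.10255766   80.        ]
hole S ((215.24539184570312, 238.0010223388672), (8.406591415405273, 11.112537384033203), 100.72219848632812) [ 481.12697199 -208.33019711   80.        ]
fun ((185.268310546875, 174.82806396484375), (17.904800415039062, 20.01500129699707), 116.70716094970703) [494.46212613 233.30340407 185.        ]
fun S box 305 130 33 35
(320.8571428571429, 144.28571428571428) [501.22627468 230.31627461 185.        ] (array([496.1954446 , 235.86224044, 175.31876324]), np.float64(3.011468995736011))
stop ((261.439208984375, 168.81060791015625), (15.597248077392578, 16.440364837646484), 179.73863220214844) [532.0291343   -9.32400237  46.        ]
[533.66805635  -7.87446258  96.        ] [536.93471529  -4.22446785  96.        ] (array([535.37260201,  -6.14461403,  96.34788479]), np.float64(4.8851312142405465))
flask ((190.875, 177.375), 16.051773071289062) [494.68142406 234.80404526  50.        ]
jarR [ 672.16898307 -225.60502784   85.        ]
jarL [685.79906175 222.78047848  85.        ]
cork [337.99688146   7.24225912  10.        ]
```

Run:
```python
from m import *
import pickle
x,y=495,234
robot.move_linear([197.3,-513.4,300])
for i,yaw in enumerate((0.27,0.27+np.pi)):
    robot.move_ptp([x,y,290],[np.pi,0,yaw]); robot.sleep(.2)
    d=robot.get_image("wrist"); cv2.imwrite(f"pics/wf{i}.png",d["img"]); pickle.dump(d,open(f"wf{i}.pkl","wb"))
    print(robot.current_tcp_pos(),robot.current_qpos().round(2),d["eye"],robot.current_t(), proj(d,[x,y,185]))
a=np.hstack([cv2.resize(cv2.imread(f"pics/wf{i}.png"),(400,300)) for i in (0,1)]);cv2.imwrite("pics/wf.png",a)
```

```text
[495.21675415 233.59861916 289.98938127] [ 0.24  0.22  1.42 -0.    1.51  1.54] [564.6317111  252.53355743 457.1267387 ] 4.025 [255.05122458 189.46004682]
[494.99492103 233.98638577 289.98346657] [ 0.24  0.22  1.42 -0.    1.51 -1.6 ] [426.91127066 215.06241365 457.15207355] 6.925 [255.79046941 187.89728728]
```

View pics/wf.png

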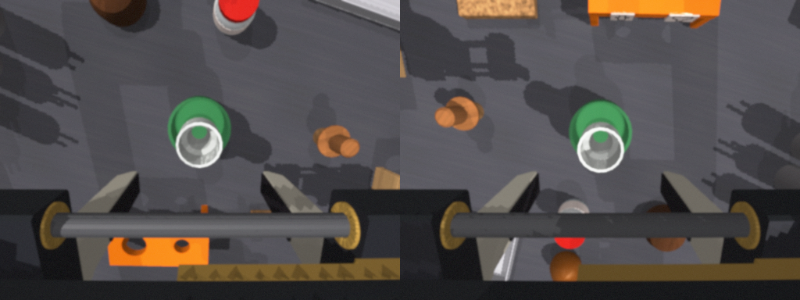

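Both wrist views show the funnel rim clearly, at about (255,187) in full-size pixels, with nothing close to it.

Run:
```python
from m import *
import pickle
for i in (0,1):
    d=pickle.load(open(f"wf{i}.pkl","rb"))
    c=seg(d,(200,140,310,240),(0,0,150),(180,60,255))
    m=np.zeros(d["img"].shape[:2],np.uint8);cv2.drawContours(m,[c],-1,255,1)
    P=np.array([onz(d,*q[0],185)[:2] for q in c])
    A=np.c_[2*P,np.ones(len(P))];s=np.linalg.lstsq(A,(P**2).sum(1),rcond=None)[0];r=np.sqrt(s[2]+s[:2]@s[:2])
    res=np.abs(np.linalg.norm(P-s[:2],axis=1)-r)
    k=res<2;s=np.linalg.lstsq(A[k],(P[k]**2).sum(1),rcond=None)[0];r=np.sqrt(s[2]+s[:2]@s[:2])
    print("rim",s[:2],"D",2*r,res.max(),k.mean())
    h=cv2.convexHull(seg(d,(180,100,330,240),(50,70,30),(85,255,255)))
    print("green",cv2.minEnclosingCircle(h),)
```

```text
rim [498.86551403 235.90717993] D 56.871908402215325 3.101844717814391 0.9248554913294798
green ((254.9796142578125, 163.56455993652344), 41.05988693237305)
rim [498.41856448 235.43149443] D 57.0873303851702 1.9791825277958708 1.0
green ((256.31683349609375, 167.65968322753906), 40.979698181152344)
```

The two opposed wrist views agree within 0.7 mm: the funnel rim is at (498.6, 235.7), with a diameter of 57 against the nominal 56. That agreement also confirms the 185 mm height. Next I'll grasp and lift.

Run:
```python
from m import *
yaw=1.845;o=[np.pi,0,yaw];x,y=498.6,235.7
robot.move_ptp([x,y,260],o)
print(robot.move_linear([x,y,152],o,speed=80,f_stop=15))
robot.move_gripper(0.5)
print("w",robot.current_gripper_width(),"F",robot.current_contact_force().round(1),robot.current_tcp_pos())
robot.move_linear([x,y,165],speed=25)
S=robot.get_image("scene");
robot.move_linear([x,y,262],speed=80)
print("w",robot.current_gripper_width(),"F",robot.current_contact_force().round(1),robot.current_t())
S2=robot.get_image("scene");a=np.hstack([S["img"][80:230,220:420],S2["img"][80:230,220:420]])
cv2.imwrite("pics/lift.png",cv2.resize(a,None,fx=2,fy=2))
```

```text
False
w 0.6048415213588648 F [0.5 0.1 0.2] [498.52011869 235.68132728 152.01610343]
w 0.608251634409715 F [ 0.3  0.3 -1. ] 12.5833
```

View pics/lift.png

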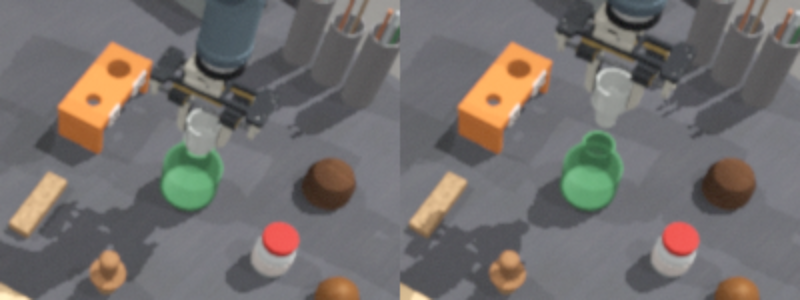

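The grip width is 0.606, about 56 mm, so the funnel is held, and the flask is still standing upright. Next I'll look at the rack hole from the wrist.

Run:
```python
from m import *
import pickle
yaw=1.845;o=[np.pi,0,yaw]
tx=np.array([np.cos(yaw),np.sin(yaw)])
h=np.array([477,-205.])
p=h+tx*75
robot.move_ptp([*p,262],o);robot.sleep(.2)
d=robot.get_image("wrist");pickle.dump(d,open("wr.pkl","wb"));cv2.imwrite("pics/wr.png",d["img"])
print(robot.current_tcp_pos(),robot.current_t(),proj(d,[*h,80]),robot.current_gripper_width())
```

```text
[ 456.99408669 -132.01488896  261.99583372] 14.2667 [254.57654702 231.43469143] 0.6059021493451874
```

View pics/wr.png

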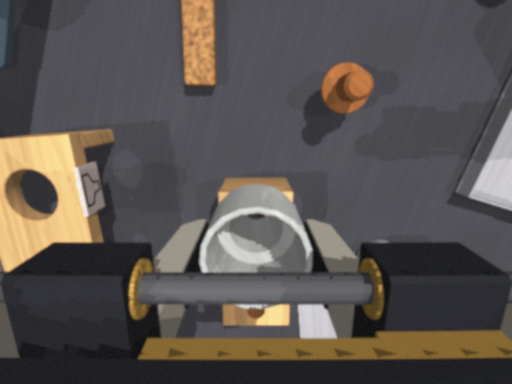

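I moved the wrong way: image-up is the tool's +x, so the hole is hidden behind the funnel. The view does show the stopper at (347,87). I'll shift to the other side.

Run:
```python
from m import *
import pickle
yaw=1.845;o=[np.pi,0,yaw]
tx=np.array([np.cos(yaw),np.sin(yaw)])
h=np.array([477,-205.])
p=h-tx*95
robot.move_ptp([*p,262],o);robot.sleep(.2)
d=robot.get_image("wrist");pickle.dump(d,open("wr2.pkl","wb"));cv2.imwrite("pics/wr2.png",d["img"])
print(robot.current_tcp_pos(),robot.current_t(),proj(d,[*h,80]),robot.current_gripper_width())
```

```text
[ 502.86796411 -295.13636388  262.56448981] 15.2333 [254.68699323  89.47411297] 0.6064694130886692
```

View pics/wr2.png

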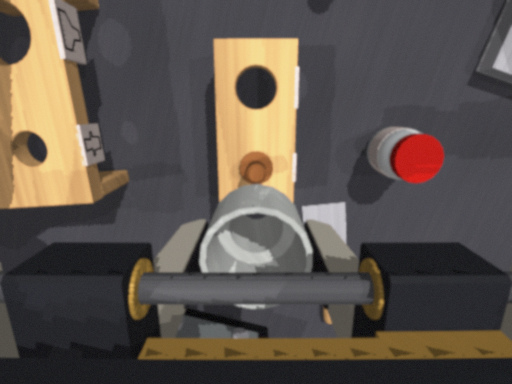

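```bash
cat >> m.py <<'E'
def circ(d,c,z):
    P=np.array([onz(d,*q[0],z)[:2] for q in c]);k=np.ones(len(P),bool)
    for _ in range(4):
        A=np.c_[2*P,np.ones(len(P))][k];s=np.linalg.lstsq(A,(P[k]**2).sum(1),rcond=None)[0];r=np.sqrt(s[2]+s[:2]@s[:2])
        res=np.abs(np.linalg.norm(P-s[:2],axis=1)-r);k=res<max(1.5,np.median(res)*2)
    return s[:2],2*r,k.mean()
E
python3 - <<'E'
from m import *
import pickle
d=pickle.load(open("wr2.pkl","rb"))
g=cv2.cvtColor(d["img"],cv2.COLOR_BGR2HSV)
c=seg(d,(230,60,285,115),(0,0,0),(180,255,130));print("hole",circ(d,c,80),cv2.boundingRect(c))
m=cv2.inRange(g[30:185,190:310],(10,60,130),(30,255,255));ys,xs=np.where(m>0)
# side edges of the rack rows 60..140
rows=range(80-30+20,140-30);L=[onz(d,190+xs[ys==r].min(),30+r,80)[:2] for r in range(10,110)]
L=np.array(L);v=cv2.fitLine(L.astype(np.float32),cv2.DIST_HUBER,0,.01,.01).ravel();print("left edge dir deg",np.degrees(np.arctan2(v[1],v[0])),"pt",v[2:])
# distance of the hole to left edge (should be 45)
hc=circ(d,c,80)[0];n=np.array([-v[1],v[0]]);print("dist",(hc-v[2:])@n)
# far end edge
top=[onz(d,190+x,30+ys[xs==x].min(),80)[:2] for x in range(35,100)]
print("end dist (50?)",np.median([(np.array(t)-hc)@v[:2] for t in top]))
E
```

```text
hole (array([ 477.26720198, -202.46120172]), np.float64(44.170906037520496), np.float64(1.0)) (236, 66, 40, 43)
left edge dir deg -74.10661 pt [ 434.4797  -217.73111]
dist 45.333491044539734
end dist (50?) -50.177040309871394
```

The hole is at (477.3, -202.5). It lies 45.3 mm from the side edge (nominal 45) and 50.2 mm from the end (nominal 50), which is consistent. Next I'll insert the funnel.

Run:
```python
from m import *
yaw=1.848;o=[np.pi,0,yaw];x,y=477.3,-202.5
robot.move_ptp([x,y,200],o)
print(robot.move_linear([x,y,105],o,speed=70,f_stop=8),robot.current_tcp_pos()[2])
st=robot.move_linear([x,y,88],speed=20,f_stop=6)
print(st,robot.current_tcp_pos(),robot.current_contact_force().round(1),robot.current_ft_torque().round(2),robot.current_t())
d=robot.get_image("wrist");cv2.imwrite("pics/in.png",d["img"])
S=robot.get_image("scene");cv2.imwrite("pics/inS.png",cv2.resize(S["img"][150:310,120:320],None,fx=3,fy=3))
```

```text
False 105.49423114478773
True [ 477.20356234 -202.41772959   91.99795151] [-1.2 -0.3  4. ] [ 0.   -0.07 -0.05] 17.9167
```

View pics/inS.png

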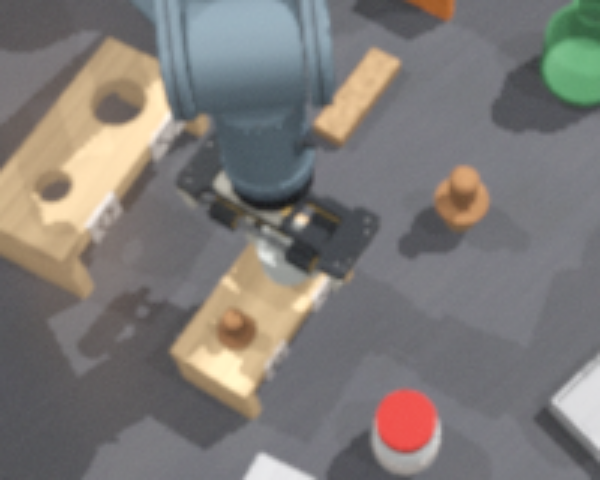

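The descent stopped on contact at z = 92.0, exactly the predicted seated height. I'll release, back off, and look at the stopper and the rack.

Run:
```python
from m import *
import pickle
yaw=1.848;o=[np.pi,0,yaw];x,y=477.3,-202.5
robot.move_gripper(1.0);robot.sleep(.2)
robot.move_linear([x,y,190],speed=120)
robot.move_ptp([535,-6,200],o);robot.sleep(.2)
d=robot.get_image("wrist");cv2.imwrite("pics/ws.png",d["img"]);pickle.dump(d,open("ws.pkl","wb"))
T=robot.get_image("top");S=robot.get_image("scene")
a=cv2.resize(T["img"][150:220,290:370],(400,350));b=cv2.resize(S["img"][215:295,170:261],(400,350))
cv2.imwrite("pics/rk.png",np.hstack([a,b]));print(robot.current_t(),proj(d,[535,-6,96]),proj(d,[535,-6,46]))
```

```text
21.15 [255.61159359 187.2959069 ] [255.63309616 175.94359179]
```

View pics/rk.png

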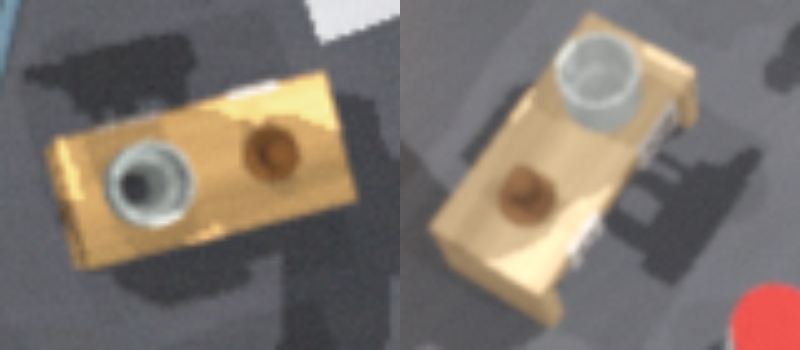

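View pics/ws.png

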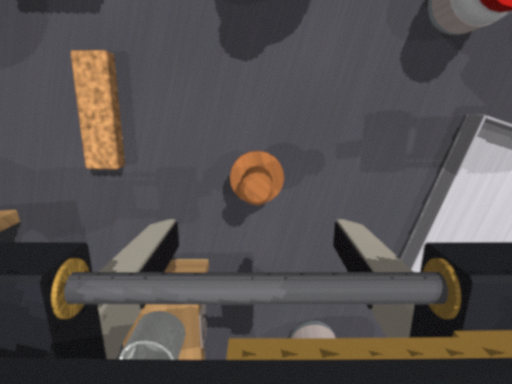

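The funnel stands upright with its bowl flush on the rack, and the small stopper is undisturbed. In the wrist view the stopper's flange is at about (257,177) and its knob at (257,186).

Run:
```python
from m import *
import pickle
d=pickle.load(open("ws.pkl","rb"))
c=seg(d,(215,130,300,220),(3,100,60),(22,255,255));b=cv2.boundingRect(c);print(b)
up=c[c[:,0,1]<180];print("flange",circ(d,up,46))
g=cv2.cvtColor(d["img"],cv2.COLOR_BGR2HSV);cv2.imwrite("pics/k.png",cv2.resize(d["img"][140:215,220:295],None,fx=7,fy=7,interpolation=cv2.INTER_CUBIC))
```

```text
(229, 151, 55, 54)
flange (array([536.34099989,  -7.38815263]), np.float64(58.93020727717566), np.float64(1.0))
```

View pics/k.png

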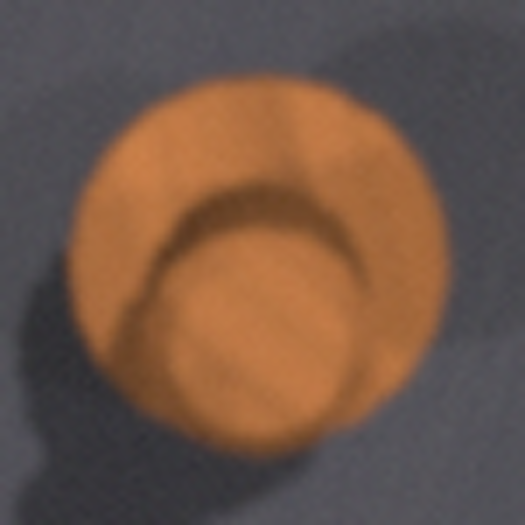

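Flange centre (536.3, -7.4), diameter 58.9 against the nominal 60; the knob's top agrees with it. Next I'll grasp the knob, lift it, and look at the flask mouth.

Run:
```python
from m import *
import pickle
yaw=1.848;o=[np.pi,0,yaw];x,y=536.3,-7.1
robot.move_linear([x,y,110],o,speed=120)
print(robot.move_linear([x,y,58],speed=60,f_stop=10),robot.current_tcp_pos())
robot.move_gripper(0.2)
print("w",robot.current_gripper_width(),robot.current_contact_force().round(1))
robot.move_linear([x,y,290],speed=130)
print("w",robot.current_gripper_width(),robot.current_contact_force().round(1))
tx=np.array([np.cos(yaw),np.sin(yaw)]);f=np.array([498.6,235.7])
p=f-tx*85
robot.move_ptp([*p,300],o);robot.sleep(.3)
d=robot.get_image("wrist");cv2.imwrite("pics/wm.png",d["img"]);pickle.dump(d,open("wm.pkl","wb"))
print(robot.current_tcp_pos(),proj(d,[*f,140]),robot.current_t())
```

```text
False [536.64384999  -7.18303091  58.27927392]
w 0.33529589785404484 [ 0.  -0.3  0.2]
w 0.34032968059338853 [ 0.1  0.6 -1.4]
[522.1468971  152.9201987  299.90899919] [254.93549424  95.45176669] 27.025
```

View pics/wm.png

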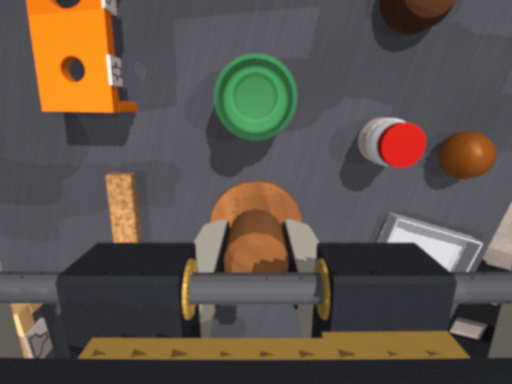

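Run:
```python
from m import *
import pickle
d=pickle.load(open("wm.pkl","rb"))
im=cv2.resize(d["img"][45:150,205:310],None,fx=5.5,fy=5.5,interpolation=cv2.INTER_CUBIC)
f=np.array([498.6,235.7])
cv2.imwrite("pics/m1.png",im)
c=seg(d,(205,45,310,150),(50,70,30),(85,255,255));
for z in (39,78): print("body",circ(d,cv2.convexHull(c),z))
```

```text
body (array([498.01156549, 236.9399647 ]), np.float64(115.0375218223393), np.float64(1.0))
body (array([498.50882736, 235.52871324]), np.float64(104.55503393298414), np.float64(1.0))
```

View pics/m1.png

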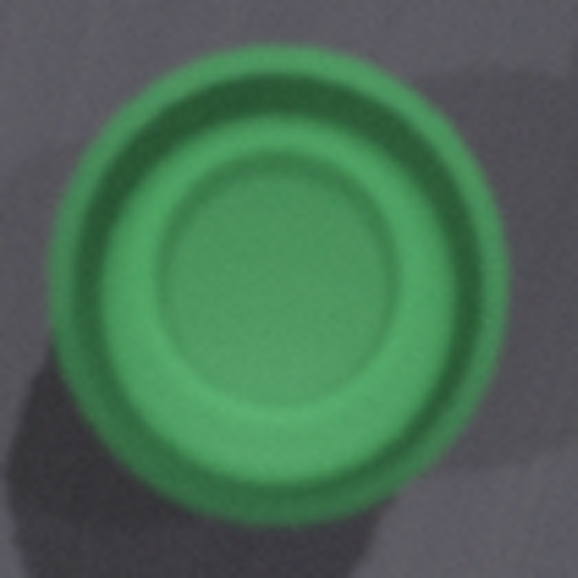

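The body circle at z = 78 gives a diameter of 104.6 (nominal 104) at (498.5, 235.5). The neck opening at (255.7, 95.9) px matches the predicted (254.9, 95.5), so the flask hasn't moved. Next I'll insert the stopper gently; contact should come at TCP z ≈ 158.

Run:
```python
from m import *
yaw=1.848;o=[np.pi,0,yaw];x,y=498.6,235.8
robot.move_ptp([x,y,260],o)
print(robot.move_linear([x,y,172],o,speed=60,f_stop=6),robot.current_tcp_pos())
print(robot.move_linear([x,y,154],speed=15,f_stop=4),robot.current_tcp_pos(),robot.current_contact_force().round(1),robot.current_ft_torque().round(2),robot.current_t())
S=robot.get_image("scene");cv2.imwrite("pics/st.png",cv2.resize(S["img"][90:220,240:400],None,fx=4,fy=4))
```

```text
False [498.89777484 235.88335839 172.44295204]
True [498.50803943 235.76047203 157.93683052] [-1.1  0.6  5.3] [-0.05 -0.11  0.  ] 29.9917
```

View pics/st.png

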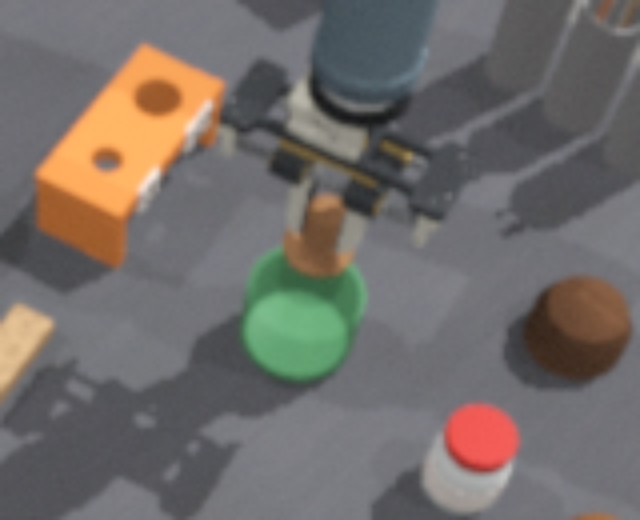

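Contact came at z = 157.9, as predicted, with the flange on the rim. I'll release, rise and check.

Run:
```python
from m import *
yaw=1.848;o=[np.pi,0,yaw];x,y=498.6,235.8
robot.move_gripper(0.8);robot.sleep(.2)
robot.move_linear([x,y,290],speed=100)
tx=np.array([np.cos(yaw),np.sin(yaw)])
robot.move_ptp([*(np.array([x,y])-tx*85),300],o);robot.sleep(.3)
d=robot.get_image("wrist");S=robot.get_image("scene");T=robot.get_image("top")
c=seg(d,(205,45,310,150),(3,100,60),(22,255,255));up=c[c[:,0,1]<np.median(c[:,0,1])-3]
print("flange",circ(d,up,146),cv2.boundingRect(c))
g=seg(d,(190,35,320,160),(50,70,30),(85,255,255));print("body",circ(d,cv2.convexHull(g),78))
print("proj knob top, flange",proj(d,[498.5,235.6,236-40-.0]),proj(d,[498.5,235.6,146]))
cv2.imwrite("pics/f1.png",cv2.resize(d["img"][30:170,180:330],(450,420),interpolation=cv2.INTER_CUBIC))
cv2.imwrite("pics/f2.png",cv2.resize(S["img"][120:300,160:360],(800,720))[:600]);
cv2.imwrite("pics/f3.png",T["img"]);print(robot.current_t(),robot.current_contact_force().round(1))
```

```text
flange (array([498.99642237, 236.21055695]), np.float64(57.2526150753985), np.float64(1.0)) (228, 67, 57, 60)
body (array([498.55278743, 235.52381819]), np.float64(104.55707108583442), np.float64(1.0))
proj knob top, flange [255.0348709  95.3188989] [255.14476597  97.6933296 ]
33.4667 [-0.5  0.8  0.3]
```

View pics/f1.png

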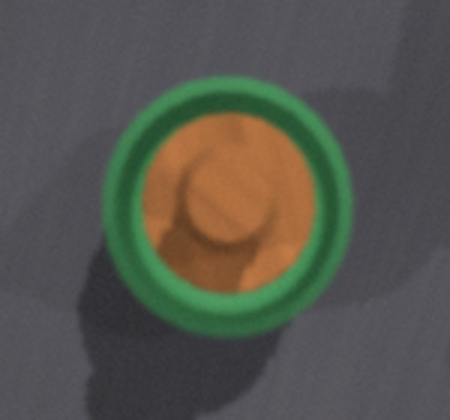

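View pics/f2.png

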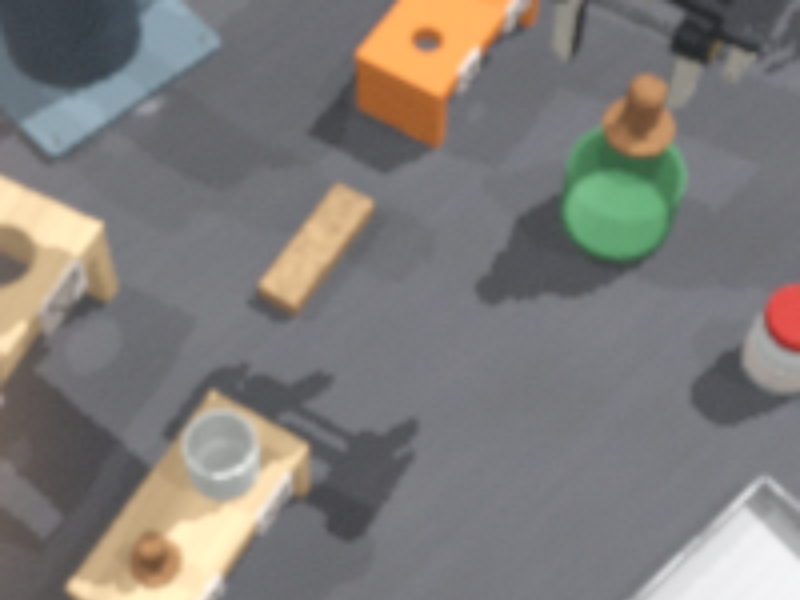

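View pics/f3.png

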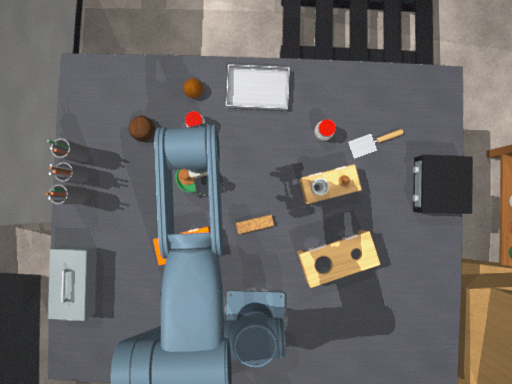

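The flange is concentric with the neck and the knob is upright. The flask hasn't moved, the funnel is seated in the small light rack, and the bystanders are where they were. Handing in.

```bash
python3 -c "
from bench import robot
print(robot.hand_in(),robot.current_t())"
```

```text
the job is handed in; nothing more can be done
the job is handed in; nothing more can be done
```

I moved the funnel from the flask into the wide hole of the smaller light-wood rack, then set the big stopper in the flask's neck. The job was handed in at about 33.5 s of the 64 s allowed.

- **Funnel:** contact stopped the descent at TCP z = 92.0 mm, exactly where I expected it for fully home. After release it stood upright in both overhead pictures.
- **Stopper:** contact came at z = 157.9 mm against an expected 158.3 mm, with a force of about 5 N. Its flange measured within about 0.8 mm of the flask's axis. The measured flange diameter was 57 mm against the nominal 60 mm, which I put down to the mask edge.
- **Flask:** its body centre measured (498.6, 235.5) mm after inserting the stopper and (498.5, 235.5) mm before.
- **Everything else:** nothing else looks moved in the last pictures, and the gripper was clear of everything. The arm hid part of the top view.

No checks failed. One look at the rack was wasted because I first moved to the wrong side and the held funnel hid the hole. The first scene and top camera fixes disagreed by up to about 9 mm, so I worked from the wrist-camera measurements instead.

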